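Sort the test pieces into their holders

TASK

Sort the mixed steel test pieces into their holders: the two flat dumb-bells into the rack with the pins, lying flat and centred across its two support bars, one in each of the two wide slots; the two round cylinders standing upright in the block, one in each pocket; and the short square notched bar lying flat in the low tray. Lower each piece into its place and do not drop it, and leave the marker pen and the clear cup of screws where they are.

Things in the scene. Friction and masses are not known exactly. Their poses are not given: they have to be found in the camera images.
- tensile_a: a flat steel dumb-bell test piece lying on the bench: 110 mm long, 8 mm thick; two grip ends 20 mm wide, 23 mm long, and between them a waist 12 mm wide (straight for 50 mm: grip here); 0.11 kg. Origin at its centre (4 mm above the bench at the start); x along its length, y across, z up. Same as the other dumb-bell.
- tensile_b: a flat steel dumb-bell test piece lying on the bench: 110 mm long, 8 mm thick; two grip ends 20 mm wide, 23 mm long, and between them a waist 12 mm wide (straight for 50 mm: grip here); 0.11 kg. Origin at its centre (4 mm above the bench at the start); x along its length, y across, z up. Same as the other dumb-bell.
- cylinder_a: a plain round steel cylinder standing on end on the bench, 30 mm diameter, 50 mm tall, about 0.27 kg. Origin at its centre (25 mm above the bench at the start), z along its axis, up. Same as the other cylinder.
- cylinder_b: a plain round steel cylinder standing on end on the bench, 30 mm diameter, 50 mm tall, about 0.27 kg. Origin at its centre (25 mm above the bench at the start), z along its axis, up. Same as the other cylinder.
- impact_bar: a small square bar of bare steel lying on the bench, 55 mm long and 10 x 10 mm in section, with a 2 mm notch across the middle of its upper face; about 0.043 kg. Origin at its centre (5 mm above the bench at the start); x along its length, y across it, z up.
- tensile_rack: fixed rack, dark base 104 (x) by 116 (y), 4 mm thick. Two support bars along y, 8 mm thick, at x = -36 and +36, tops at z = 22. On each, four 6 mm pins, 14 mm tall, at y = -48, -6, 6, 48: two slots 36 mm wide, centred at y = -27 and +27. A dumb-bell lies along x across both bars, centre at x = 0, z = 26; open space between the bars for fingers. Origin: underside centre, z up; all mm.
- cylinder_block: holder for the cylinders, fixed to the bench: a grey plastic block 84 mm (x) by 140 mm (y), 18 mm tall, with two round pockets 46 mm in diameter and 12 mm deep (floor 6 mm above the bench) at y = -32 and y = +32 mm, x = 0. A cylinder in place has its centre 31 mm above the bench. Origin at the centre of its underside, on the bench, z up.
- bar_tray: the holder for the square bar, fixed to the bench: a low open metal tray 100 mm (x) by 136 mm (y) outside with a black rubber floor 6 mm above the bench, walls 4 mm thick whose tops are 18 mm above the bench; 92 by 128 mm inside. Origin at the centre of its underside, on the bench, z up.
- marker: a bystander to leave alone: a marker pen with a white barrel and a black cap, 130 mm long, 12 mm thick, lying loose on the bench among the test pieces, roughly crosswise to the robot's forward direction. Origin under its middle, x along the pen.
- cup: a bystander to leave alone: a small clear plastic cup with a few dark screws in it, 64 mm wide at the rim and 42 mm tall, loose on the bench, to the left of the test pieces. Origin at the centre of its underside.
There are look-alikes about, which are no part of the job. There is more than one size of the tensile_rack; the one meant has the size given above. Leave any black look-alike of the cylinder_a alone.

How it is judged:
By the outcome, as a careful person would: the job done as asked, in the order asked, and still so for the second after the job is handed in, with the robot touching nothing.
It also fails if it takes over 128 s, if anything falls off the work surface, if the arm or the gripper's body presses on something with over 40 N, if the wrist force passes 120 N, or if a joint passes its speed limit or range.

ROBOT

A 6-joint arm with a two-finger parallel gripper is mounted at the origin on the work surface. World frame = base frame: x ahead of the robot, y to its left, z up, the work surface at z = 0. Lengths are in mm, angles in rad, forces in N, time in s.
With the tool pointing down it reaches from about 250 to 850 mm from the base axis. Payload 12.5 kg.
Tool frame: the origin (TCP) lies between the finger pads; the fingertips stand 11 mm ahead of it and the grasp point (between the pads) lies 8 mm behind it; z points along the fingers, y is the line along which they close (so a half turn about z gives the same grasp; the last joint's range is limited). The gripper opens to 93 mm and grips with 3 to 60 N. Pads are 15 mm wide; open, the fingers measure 128 mm over their backs; the gripper's body (75 mm by 188 mm) begins 65 mm behind the grasp point.
Start: joints at [-1.418, 0.351, 1.652, -0, 1.139, -0.085], TCP at [129.582, -534.503, 229.633] pointing down, gripper open.
Joint ranges: [-2.75, 2.75], [-0.79, 2.1], [0.01, 2.65], [-1.57, 4.71], [0.07, 3.14], [-2.87, 2.87]. Speed limits (rad/s): [2.22, 2.22, 2.79, 3.14, 3.14, 3.14].

INTERFACE

Orientations are given as a unit quaternion [x, y, z, w].
In Python, from rig import ctrl gives the robot as it stands.
- The arm moves only by the tool arm_command, never from a script. Its argument "motion" is a list of rows, each an object with "linear": the shift along the tool's x, y, z in mm, a list of three; "turn": the turn about the tool's z in rad; "gripper": the finger opening in mm, from 0 to 93. In form: [{"linear": [dx, dy, dz], "turn": turn, "gripper": gripper}, ...]. A call has 1 to 8 rows; each row is the pose to reach, as a shift and turn from the pose commanded when the call began, along the tool's axes at that moment; what a row does not reach only later rows make up. A row lasts 1/12 s, in which the tool goes at most 41.7 mm and 7.16 degrees, less where a joint would pass 70% of its speed; a pose out of reach is approached as far as the arm can. A call with a gripper value outside its range is refused whole. The fingers move at their own pace and stop on an object; "force" is the grip in N (left out, the last holds). Time passes only in rows, so rows that repeat a pose let the fingers close. It gives the time, the measured TCP pose, the force, the opening and the grip force at its end, in the units of the state.
- ctrl.get_state(): the state, without advancing time (a new reading comes with each control period).
- ctrl.snapshot(name): name is "side" or "top"; returns a dict with "pixels" (420x560x3 uint8, red, green, blue), "z_map" (420x560 float32, mm along the optical axis (not along the pixel's ray), 0 where there is no reading), "fx", "fy", "cx", "cy" (pixels), "dist_coeffs" ([k1, k2, p1, p2, k3] as OpenCV has them; the pictures are not rectified), "R" (3x3) and "t" (3): a world point X has camera coordinates R X + t. Camera axes: x right, y down, z forward; pixel columns grow to the right and rows downward; lengths in mm; the calibration is good to about 2 mm. A picture is of the moment at which its call begins.
- ctrl.sign_off(): hands the job in; it is judged then, once.
Trained networks look in the newest picture that a camera, given by its name, has taken for a name from the list of things; names that differ only in an ending like _2 or _b are one class to them, and where a whole thing is asked for, a point or a joint stands for the part that bears it (a point fixed in the world has none). Each returns a list of dicts, best first, with "p" (0 to 1); they miss things now and then, are a little off and sometimes report something else, mostly with a low value. They report only what shows in the picture. A call takes as long as a camera call. They do not tell look-alikes from the thing itself.
- ctrl.boxes_of(thing, camera): "rect" ([centre column, centre row, width, height] in pixels, round what is visible of it).
- ctrl.cut_out(thing, camera): "mask" (420x560 bool, what is visible of it) and "rect" ([centre column, centre row, width, height] in pixels, round what is visible of it).
The state is a dict: "time": time; "joint_pos": joint angles; "joint_velocities": joint speeds; "tau": joint torques, N m; "tool_pos": TCP position; "tool_rot": TCP orientation; "contact_force": force on the tool from outside, world axes, zero at the start; "ft_torque": the same for the moment, N m; "width": finger opening in mm; "gripper_force": force on a finger pad.
Only numpy, scipy, OpenCV 4.12 (cv2) and the standard library are available. Lean on these libraries where they do the work, as an engineer would, in place of code of your own. Each camera call takes 0.05 s, during which the arm holds its last target. There are 200 camera calls.

## Working session

There is one attempt and no reset: what is moved stays moved. The work goes in short steps, Python scripts to look and compute and a tool call to move; the robot and the scene stay as the last step left them, time stands still between calls to the robot, and variables do not carry over. Pictures are saved under pics/ and viewed, at most 14 in all, crops included, and the job is handed in when it is done.

Besides the shell and the picture viewer there is one more tool, called after "Request:" by a JSON object that holds its "op" and its "data". arm_command: Moves the arm, as the interface text tells. Its arguments: {"type":"object","properties":{"motion":{"type":"array"},"force":{"type":"number"}},"required":["motion"]}

```bash
ls; mkdir -p pics; cat > h.py <<'E'
import numpy as np, cv2
from rig import ctrl
def K(s): return np.array([[s['fx'],0,s['cx']],[0,s['fy'],s['cy']],[0,0,1.]]), np.array(s['dist_coeffs'],float)
def world(s,uv,z=None):
    "pixels -> world, with depth map or on plane z"
    k,d=K(s); R=np.array(s['R']); t=np.array(s['t']).ravel(); uv=np.asarray(uv,float).reshape(-1,2)
    n=cv2.undistortPoints(uv.reshape(-1,1,2),k,d).reshape(-1,2)
    ray=np.c_[n,np.ones(len(n))]
    if z is None:
        zz=s['z_map'][uv[:,1].astype(int),uv[:,0].astype(int)]; return (ray*zz[:,None]-t)@R, zz>0
    c=-R.T@t; dw=ray@R
    return c+dw*((z-c[2])/dw[:,2])[:,None]
def pix(s,X):
    k,d=K(s); return cv2.projectPoints(np.asarray(X,float).reshape(-1,1,3),cv2.Rodrigues(np.array(s['R']))[0],np.array(s['t'],float),k,d)[0].reshape(-1,2)
def save(s,name,crop=None,f=1):
    im=s['pixels'][:,:,::-1]
    if crop: im=im[crop[1]:crop[3],crop[0]:crop[2]]
    cv2.imwrite('pics/'+name,cv2.resize(im,None,fx=f,fy=f,interpolation=cv2.INTER_CUBIC))
E
python3 - <<'E'
from h import *
np.set_printoptions(precision=1,suppress=True)
for c in('top','side'):
    s=ctrl.snapshot(c); save(s,c+'0.png',f=1.4)
    print(c,-np.array(s['R']).T@np.array(s['t']),np.array(s['R'])[2])
    for th in('tensile_a','cylinder_a','impact_bar','tensile_rack','cylinder_block','bar_tray','marker','cup'):
        for r in ctrl.cut_out(th,c):
            m=r['mask']; v,u=np.nonzero(m); X,ok=world(s,np.c_[u,v]); X=X[ok]
            print(th,round(r['p'],2),np.array(r['rect']),'med',np.median(X,0) if len(X) else 0, 'z',np.percentile(X[:,2],[5,95]) if len(X) else 0)
print(ctrl.get_state())
E
```

```text
pics
top [ 351.3  -32.1 1484.8] [ 0.1 -0.  -1. ]
tensile_a 0.79 [207.6 237.   40.1  22.2] med [450.  163.8   7.9] z [ 1.8 13.1]
tensile_a 0.65 [346.7 185.8  34.   20.4] med [ 598.2 -218.5    7.3] z [-2.5 13.7]
tensile_a 0.49 [154.2 255.2  23.5  25.3] med [400.6 309.8   9.1] z [-0.4 43.3]
cylinder_a 0.53 [200.4 184.   12.4  12.4] med [589.6 186.3  48.6] z [19.3 55.4]
cylinder_a 0.42 [269.1 243.2  14.5   9.1] med [440.1   9.3  49.7] z [-0.3 54. ]
impact_bar 0.61 [329.4 249.4  24.9   9.9] med [ 424.6 -166.7    9.3] z [-1.1 14.7]
impact_bar 0.43 [266.8 240.   10.5   8.4] med [440.1   9.5  50.4] z [45.8 54.1]
tensile_rack 0.95 [413.1 211.6  45.7  43. ] med [ 529.6 -393.4    5.2] z [-0.7 24.8]
tensile_rack 0.83 [454.7 269.7  30.4  32.8] med [ 374.7 -497.7    4.1] z [-1.5 19.1]
tensile_rack 0.5 [269.4 208.1  47.1   5.1] med [540.6   6.4  10.9] z [ 2.3 16.1]
cylinder_block 0.98 [114.2 213.1  55.1  38.7] med [512.3 411.5  16.5] z [ 2.9 22.9]
bar_tray 0.8 [268.9 159.1  55.   52.7] med [673.1   4.7   7.1] z [ 1.1 19.7]
bar_tray 0.18 [154.3 254.8  26.5  24.3] med [400.8 309.8  10.3] z [-0.5 44.3
[... 1020 characters left out ...]
274.7 234.9   8.4  40.2] med [541.1   0.7  11.7] z [ 7.4 15.8]
marker 0.46 [316.1 340.2  29.3  29.8] med [399.3 293.   18. ] z [ 1.9 43.7]
marker 0.27 [325.8 190.6   9.1  23.3] med [ 423.  -159.3    9.9] z [ 1.3 13.9]
cup 0.72 [316.2 343.1  24.1  31.4] med [399.1 292.1  18.3] z [ 1.8 43.6]
{'time': 0.9, 'joint_pos': array([-1.4,  0.4,  1.7, -0. ,  1.1, -0.1]), 'joint_velocities': array([-0., -0.,  0.,  0., -0., -0.]), 'tau': array([  0. , -49.7, -28.5,   0.1,   0. ,  -0. ]), 'tool_pos': array([ 129.6, -534.5,  229.6]), 'tool_rot': array([ 1. ,  0.1, -0. ,  0. ]), 'contact_force': array([ 0.5,  0. , -0.7]), 'ft_torque': array([-0., -0.,  0.]), 'gripper_force': 0.0, 'width': 92.92814484962014}
```

View pics/top0.png

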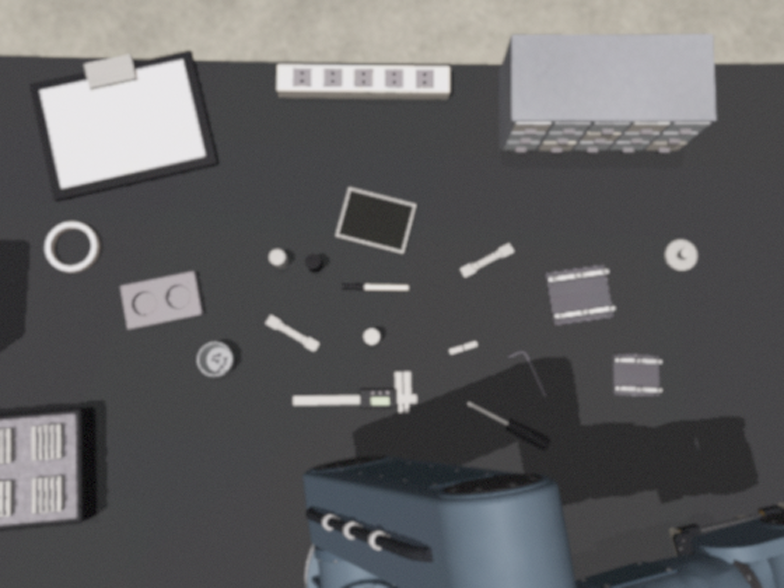

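View pics/side0.png

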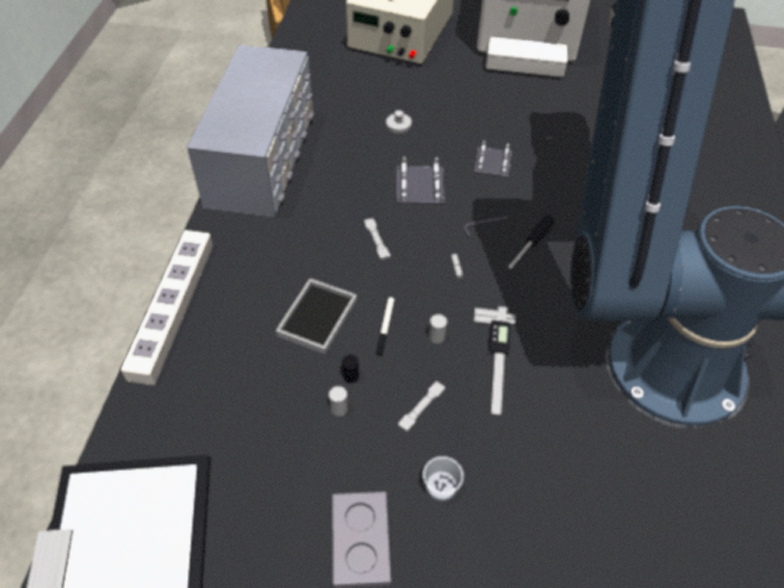

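The top view (at 1.4×) shows these look-alikes:
- **Cylinders:** bright ones at (277,257) and (372,336), and a black decoy at (316,262).
- **Racks:** a large one at (580,295) and a small decoy at (637,375).
- **Dumb-bells:** (292,333) and (487,260). The caliper at (350,400) could be mistaken for one.
- **Bar:** (463,348). The screwdriver and hex key nearby could be mistaken for it.

I choose the two bright cylinders and the large rack.

```bash
cat >> h.py <<'E'
def blob(s,c,r,z,thr=120,hw=28):
    "bright blob near world point c: centroid on plane z, yaw, extents"
    u,v=pix(s,[[c[0],c[1],z]])[0].astype(int)
    g=cv2.cvtColor(s['pixels'],cv2.COLOR_RGB2GRAY)
    vv,uu=np.mgrid[max(v-hw,0):v+hw,max(u-hw,0):u+hw]; uv=np.c_[uu.ravel(),vv.ravel()]
    W=world(s,uv,z)[:,:2]; I=g[uv[:,1],uv[:,0]].astype(float)
    k=np.hypot(*(W-np.array(c)[:2]).T)<r
    W,I=W[k],I[k]; bg=np.median(I); w=np.clip((I-bg)-0.25*(I.max()-bg),0,0.35*(I.max()-bg))
    m=np.average(W,axis=0,weights=w); C=np.cov((W-m).T,aweights=w); l,V=np.linalg.eigh(C)
    return m,np.arctan2(V[1,1],V[0,1]),np.sqrt(12*l)[::-1],bg,I.max()
E
python3 - <<'E'
from h import *
np.set_printoptions(precision=1,suppress=True)
S={c:ctrl.snapshot(c) for c in('top','side')}
for n,c,r,z in[('tA',(450,164),70,8),('tB',(596,-214),70,8),('bar',(424,-166),42,10),('cA',(590,187),25,50),('cB',(440,10),25,50)]:
    for k,s in S.items():
        m,y,e,b,M=blob(s,c,r,z); print(n,k,m,'yaw',round(float(y),3),e,b,M)
for k,s in S.items():
    for th,z in(('tensile_rack',4),('cylinder_block',18),('bar_tray',18),('marker',12),('cup',42)):
        for r in ctrl.cut_out(th,k)[:2]:
            v,u=np.nonzero(r['mask']); W=world(s,np.c_[u,v],z)[:,:2].astype(np.float32)
            print(k,th,round(r['p'],2),cv2.minAreaRect(W))
# rack bars
from scipy.ndimage import label
s=S['top'];u,v=pix(s,[[529,-393,22]])[0]
save(s,'rack.png',(int(u)-35,int(v)-35,int(u)+65,int(v)+85),6)
u,v=pix(s,[[440,120,22]])[0].astype(int); save(s,'mid.png',(u-70,v-80,u+60,v+30),6)
E
```

```text
tA top [450.6 163.6] yaw 1.055 [120.2  20.1] 71.0 217.0
tA side [450.3 162.8] yaw 1.053 [120.1  19.3] 64.0 224.0
tB top [ 596.4 -213.6] yaw 2.061 [121.   20.5] 71.0 213.0
tB side [ 593.9 -215.1] yaw 2.06 [122.3  19.7] 64.0 221.0
bar top [ 424.8 -166.3] yaw 1.883 [57.4 13.8] 71.0 214.0
bar side [ 422.9 -168.7] yaw 1.871 [57.9 12.8] 64.0 213.0
cA top [592.2 190.3] yaw 1.006 [27.3 26.7] 108.5 215.0
cA side [591.5 188.1] yaw 2.073 [26.2 25.8] 107.0 226.0
cB top [442.5   9.6] yaw -2.441 [27.4 27.1] 100.0 221.0
cB side [441.5   7.4] yaw 1.78 [26.2 25.2] 110.0 224.0
top tensile_rack 0.62 ((374.9647521972656, -501.15240478515625), (90.70303344726562, 81.83592224121094), 88.16423034667969)
top tensile_rack 0.61 ((529.9744873046875, -395.9322509765625), (104.12804412841797, 122.51325988769531), 8.265481948852539)
top cylinder_block 0.68 ((511.8056945800781, 411.7117919921875), (85.48704528808594, 143.594482421875), 11.93624210357666)
top bar_tray 0.58 ((670.2181396484375, 3.8204193115234375), (135.1841583251953, 103.32350158691406), 76.18257904052734)
top marker 0.58 ((541.2645263671875, 3.414
[... 316 characters left out ...]
ack 0.69 ((529.3418579101562, -404.0880126953125), (102.78069305419922, 138.05242919921875), 6.552260398864746)
side tensile_rack 0.62 ((374.39776611328125, -499.5038146972656), (89.29117584228516, 77.53616333007812), 89.86783599853516)
side cylinder_block 0.91 ((511.5383605957031, 413.50604248046875), (84.27362060546875, 150.44969177246094), 12.956466674804688)
side marker 0.75 ((529.0065307617188, -395.92767333984375), (101.33231353759766, 138.78570556640625), 8.789227485656738)
side marker 0.61 ((540.09375, 8.2421875), (135.01185607910156, 13.91232967376709), 88.49420928955078)
side cup 0.63 ((399.2456359863281, 306.7964172363281), (60.22456359863281, 68.57730102539062), 9.33178424835205)
```

View pics/rack.png

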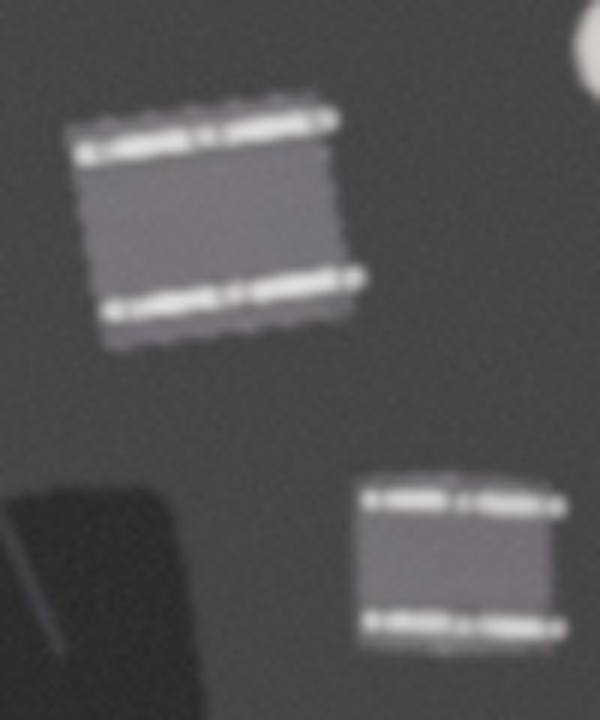

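The crop confirms it. The large rack (top left) has its bar rows spaced for 72 mm and its yaw is about +8.3°. The small decoy sits at the lower right.

```bash
cat >> h.py <<'E'
from scipy.spatial.transform import Rotation as Ro
def plan(x,y,z,closing=None,cmd=None):
    "shift in tool axes & turn to reach TCP x,y,z with the closing line (tool y) at world angle closing"
    st=ctrl.get_state(); R=Ro.from_quat(st['tool_rot']).as_matrix(); p=np.array(st['tool_pos'])
    a=np.arctan2(R[1,1],R[0,1]); out=[]
    lin=R.T@(np.array([x,y,z])-p)
    print('t',round(st['time'],1),'pos',p.round(1),'closing',a.round(3),'j',np.round(st['joint_pos'],2),'w',round(st['width'],1),'tilt',R[:,2].round(3))
    dj1=np.arctan2(y,x)-np.arctan2(p[1],p[0])
    print('lin',lin.round(1),'dist',np.linalg.norm(lin).round(0))
    if closing is not None:
        d=(closing-a+np.pi/2)%np.pi-np.pi/2
        for dd in (d,d-np.pi*np.sign(d)): print('turn',round(-dd,3),'rows',round(abs(dd)/.125,1),'j6 ~ +-: ',round(st['joint_pos'][5]-dd+dj1,2))
E
python3 - <<'E'
from h import *
np.set_printoptions(precision=1,suppress=True)
for k in('top','side'):
    s=ctrl.snapshot(k); g=cv2.cvtColor(s['pixels'],cv2.COLOR_RGB2GRAY)
    yaw=.147; c=np.array([529.5,-393]); ex=np.array([np.cos(yaw),np.sin(yaw)]); ey=np.array([-ex[1],ex[0]]); P=[]
    for sg in(-1,1):
        L=np.mgrid[-16:17:2,-66:67:2].reshape(2,-1).T; W=c+(sg*36+L[:,:1])*ex+L[:,1:]*ey
        q=pix(s,np.c_[W,np.full(len(W),22)]).astype(np.float32)
        I=cv2.remap(g,q[:,:1],q[:,1:],cv2.INTER_LINEAR).ravel().astype(float); w=np.clip(I-145,0,30)
        m=np.average(W,axis=0,weights=w); C=np.cov((W-m).T,aweights=w); l,V=np.linalg.eigh(C); P.append(m); print(k,m,np.degrees(np.arctan2(-V[0,1],V[1,1])),np.sqrt(12*l))
    print('rack',(P[0]+P[1])/2,'sep',P[1]-P[0])
plan(595,-214,60,2.06+np.pi/2)
E
```

```text
top [ 494.3 -398.9] 8.635494588274632 [ 10.2 112.4]
top [ 565.5 -387.5] 8.728731162380447 [ 10.5 112.8]
rack [ 529.9 -393.2] sep [71.2 11.5]
side [ 492.3 -403.1] 8.935740312680169 [  9.  113.3]
side [ 563.8 -391.7] 8.49247253449908 [  9.  110.6]
rack [ 528.  -397.4] sep [71.5 11.4]
t 1.6 pos [ 129.6 -534.5  229.6] closing -1.333 j [-1.4  0.3  1.6  0.   1.1 -0.1] w 93.0 tilt [ 0. -0. -1.]
lin [ 527.8 -201.9  169.6] dist 590.0
turn 1.319 rows 10.6 j6 ~ +-:  2.22
turn -1.822 rows 14.6 j6 ~ +-:  -0.92
```

Request:
{"op": "arm_command", "data": {"motion": [{"linear": [40, -15, 0], "turn": -0.12, "gripper": 45}, {"linear": [528, -202, 100], "turn": -1.822, "gripper": 45}, {"linear": [528, -202, 100], "turn": -1.822, "gripper": 45}, {"linear": [528, -202, 100], "turn": -1.822, "gripper": 45}, {"linear": [528, -202, 100], "turn": -1.822, "gripper": 45}, {"linear": [528, -202, 100], "turn": -1.822, "gripper": 45}, {"linear": [528, -202, 100], "turn": -1.822, "gripper": 45}, {"linear": [528, -202, 100], "turn": -1.822, "gripper": 45}]}}

```text
time: 2.27
tool_pos: [401.4, -347.0, 174.7]
tool_rot: [0.814, 0.581, 0.0, 0.0]
contact_force: [-0.1, -0.9, 0.9]
width: 46.6
gripper_force: 0.0
```

```bash
python3 -c "
from h import *
plan(595.2,-214.3,60,2.06+np.pi/2)"
```

```text
t 2.3 pos [ 401.4 -347.   174.7] closing -0.332 j [-0.8   0.38  1.76  0.    1.   -0.47] w 46.6 tilt [ 0. -0. -1.]
lin [188.7 140.  114.8] dist 261.0
turn -0.821 rows 6.6 j6 ~ +-:  -0.92
turn 2.321 rows 18.6 j6 ~ +-:  2.22
```

Request:
{"op": "arm_command", "data": {"motion": [{"linear": [189, 140, 115], "turn": -0.821, "gripper": 45}, {"linear": [189, 140, 115], "turn": -0.821, "gripper": 45}, {"linear": [189, 140, 115], "turn": -0.821, "gripper": 45}, {"linear": [189, 140, 115], "turn": -0.821, "gripper": 45}, {"linear": [189, 140, 115], "turn": -0.821, "gripper": 45}, {"linear": [189, 140, 115], "turn": -0.821, "gripper": 45}, {"linear": [189, 140, 115], "turn": -0.821, "gripper": 45}, {"linear": [189, 140, 115], "turn": -0.821, "gripper": 45}]}}

```text
time: 2.93
tool_pos: [595.7, -214.3, 57.9]
tool_rot: [0.515, 0.857, -0.0, -0.001]
contact_force: [-0.4, -1.1, -0.4]
width: 44.9
gripper_force: 0.0
```

```bash
python3 -c "
from h import *
ctrl.snapshot('top')
plan(595.2,-214.3,13,2.06+np.pi/2)"
```

```text
t 3.0 pos [ 594.7 -215.7   59. ] closing 0.483 j [-0.42  0.7   1.54 -0.    0.9  -0.9 ] w 45.1 tilt [-0.001  0.    -1.   ]
lin [ 1.   1.1 46. ] dist 46.0
turn -0.006 rows 0.0 j6 ~ +-:  -0.91
turn 3.136 rows 25.1 j6 ~ +-:  2.23
```

Request:
{"op": "arm_command", "data": {"motion": [{"linear": [1, 1, 25], "turn": -0.006, "gripper": 45}, {"linear": [1, 1, 40], "turn": -0.006, "gripper": 45}, {"linear": [1, 1, 46], "turn": -0.006, "gripper": 45}, {"linear": [1, 1, 46], "turn": -0.006, "gripper": 45}, {"linear": [1, 1, 46], "turn": -0.006, "gripper": 5}, {"linear": [1, 1, 46], "turn": -0.006, "gripper": 5}, {"linear": [1, 1, 46], "turn": -0.006, "gripper": 5}, {"linear": [1, 1, 46], "turn": -0.006, "gripper": 5}], "force": 25}}

```text
time: 3.65
tool_pos: [595.4, -215.5, 14.9]
tool_rot: [0.515, 0.857, 0.0, 0.001]
contact_force: [0.3, 0.1, -0.1]
width: 23.1
gripper_force: 0.0
```

```bash
python3 -c "
from h import *
ctrl.snapshot('top')
st=ctrl.get_state();print(st['width'],st['gripper_force'],st['contact_force'])
plan(529.2+27*.151,-393.5-27*.988,110,.152+np.pi/2)"
```

```text
18.959980501175437 0.0 [0.54870293 0.61755117 0.39518801]
t 3.7 pos [ 595.4 -215.4   14.7] closing 0.489 j [-0.42  0.77  1.55 -0.    0.82 -0.91] w 19.0 tilt [ 0.001 -0.    -1.   ]
lin [-151.7 -150.9  -95.3] dist 234.0
turn -1.234 rows 9.9 j6 ~ +-:  -2.46
turn 1.908 rows 15.3 j6 ~ +-:  0.68
```

Request:
{"op": "arm_command", "data": {"motion": [{"linear": [0, 0, 1.5], "turn": 0, "gripper": 18}, {"linear": [0, 0, 1.5], "turn": 0, "gripper": 5}, {"linear": [0, 0, 1.5], "turn": 0, "gripper": 5}, {"linear": [0, 0, 1.5], "turn": 0, "gripper": 5}, {"linear": [0, 0, 1.5], "turn": 0, "gripper": 5}], "force": 25}}

```text
time: 4.12
tool_pos: [595.0, -215.1, 12.4]
tool_rot: [0.515, 0.857, 0.0, -0.0]
contact_force: [-0.2, -0.2, -0.6]
width: 11.7
gripper_force: 25.0
```

```bash
python3 -c "
from h import *
st=ctrl.get_state();print(st['width'],st['gripper_force'],st['contact_force'])
plan(529.2+27*.151,-393.5-27*.988,110,.152+np.pi/2)"
```

```text
11.696436186841265 24.99992072582245 [-0.20286685 -0.17861503 -0.61133572]
t 4.1 pos [ 595.  -215.1   12.4] closing 0.489 j [-0.42  0.77  1.55  0.    0.82 -0.91] w 11.7 tilt [-0.  0. -1.]
lin [-152.  -150.9  -97.7] dist 235.0
turn -1.234 rows 9.9 j6 ~ +-:  -2.46
turn 1.908 rows 15.3 j6 ~ +-:  0.68
```

Request:
{"op": "arm_command", "data": {"motion": [{"linear": [0, 0, -20], "turn": 0, "gripper": 5}, {"linear": [0, 0, -60], "turn": 0, "gripper": 5}, {"linear": [-20, -20, -98], "turn": -0.12, "gripper": 5}, {"linear": [-152, -151, -98], "turn": -1.234, "gripper": 5}, {"linear": [-152, -151, -98], "turn": -1.234, "gripper": 5}, {"linear": [-152, -151, -98], "turn": -1.234, "gripper": 5}, {"linear": [-152, -151, -98], "turn": -1.234, "gripper": 5}, {"linear": [-152, -151, -98], "turn": -1.234, "gripper": 5}]}}

```text
time: 4.78
tool_pos: [531.5, -423.8, 110.6]
tool_rot: [0.17, 0.985, -0.0, 0.0]
contact_force: [-0.2, -0.2, -0.3]
width: 11.5
gripper_force: 25.0
```

```bash
python3 -c "
from h import *
plan(529.2+27*.151,-393.5-27*.988,75,.152+np.pi/2)"
```

```text
t 4.8 pos [ 531.5 -423.8  110.6] closing 1.23 j [-0.74  0.71  1.38 -0.    1.05 -1.97] w 11.5 tilt [ 0.    -0.001 -1.   ]
lin [-0.4  4.1 35.6] dist 36.0
turn -0.493 rows 3.9 j6 ~ +-:  -2.46
turn 2.649 rows 21.2 j6 ~ +-:  0.68
```

Request:
{"op": "arm_command", "data": {"motion": [{"linear": [0, 4, 0], "turn": -0.12, "gripper": 5}, {"linear": [0, 4, 10], "turn": -0.24, "gripper": 5}, {"linear": [0, 4, 20], "turn": -0.36, "gripper": 5}, {"linear": [0, 4, 30], "turn": -0.48, "gripper": 5}, {"linear": [0, 4, 35], "turn": -0.493, "gripper": 5}, {"linear": [0, 4, 35], "turn": -0.493, "gripper": 5}]}}

```text
time: 5.28
tool_pos: [534.0, -416.0, 74.1]
tool_rot: [-0.072, 0.997, 0.001, -0.001]
contact_force: [-0.2, 0.1, -1.6]
width: 11.6
gripper_force: 25.0
```

```bash
python3 -c "
from h import *
s=ctrl.snapshot('side');save(s,'place1.png',(250,80,350,180),6)
plan(529.2+27*.151,-393.5-27*.988,36,.152+np.pi/2)
for d in(-55,55):
  print(pix(s,[[533.3+d*.988,-420.2+d*.151,62]])-[250,80])
"
```

```text
t 5.3 pos [ 534.3 -416.3   75. ] closing 1.714 j [-0.73  0.75  1.4   0.    0.99 -2.45] w 11.6 tilt [-0.001  0.001 -1.   ]
lin [ 1.6 -3.7 39. ] dist 39.0
turn -0.008 rows 0.1 j6 ~ +-:  -2.46
turn 3.133 rows 25.1 j6 ~ +-:  0.68
[[67.79509696 31.6823016 ]]
[[31.74136845 31.11279637]]
```

View pics/place1.png

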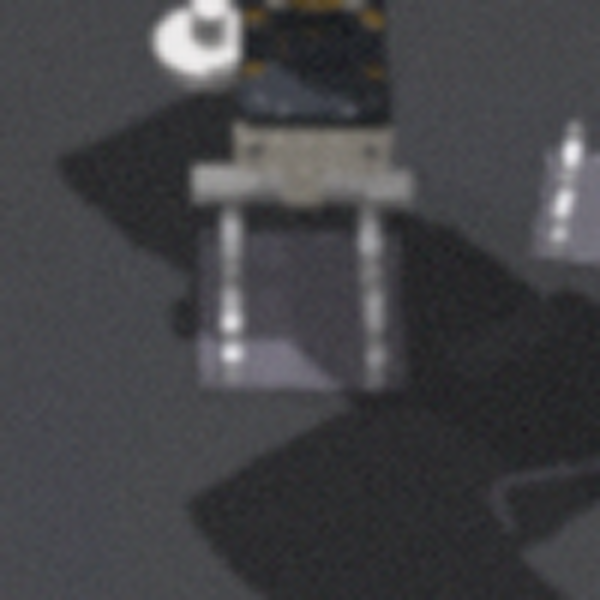

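The side crop shows the dumb-bell level in the gripper, spanning columns 191–413 above the big rack. That matches the prediction to within 1 mm. Lowering now.

Request:
{"op": "arm_command", "data": {"motion": [{"linear": [1, -4, 0], "turn": -0.008, "gripper": 5}, {"linear": [1, -4, 10], "turn": -0.008, "gripper": 5}, {"linear": [1, -4, 20], "turn": -0.008, "gripper": 5}, {"linear": [1, -4, 29], "turn": -0.008, "gripper": 5}, {"linear": [1, -4, 35], "turn": -0.008, "gripper": 5}, {"linear": [1, -4, 38], "turn": -0.008, "gripper": 5}, {"linear": [1, -4, 38], "turn": -0.008, "gripper": 5}, {"linear": [1, -4, 38], "turn": -0.008, "gripper": 5}]}}

```text
time: 6.0
tool_pos: [534.2, -420.6, 37.4]
tool_rot: [-0.078, 0.997, 0.0, -0.0]
contact_force: [0.8, 0.4, -1.0]
width: 11.4
gripper_force: 25.0
```

```bash
python3 -c "
from h import *
plan(529.2+27*.151,-393.5-27*.988,34,.152+np.pi/2)
"
```

```text
t 6.0 pos [ 534.2 -420.6   37.4] closing 1.726 j [-0.74  0.8   1.4   0.    0.93 -2.46] w 11.4 tilt [-0.  0. -1.]
lin [0.8 0.6 3.4] dist 4.0
turn 0.003 rows 0.0 j6 ~ +-:  -2.46
turn -3.138 rows 25.1 j6 ~ +-:  -5.6
```

Request:
{"op": "arm_command", "data": {"motion": [{"linear": [1, 0, 1], "turn": 0, "gripper": 5}, {"linear": [1, 0, 2], "turn": 0, "gripper": 5}, {"linear": [1, 0, 3], "turn": 0, "gripper": 5}, {"linear": [1, 0, 3.5], "turn": 0, "gripper": 5}, {"linear": [1, 0, 3.5], "turn": 0, "gripper": 5}, {"linear": [1, 0, 3.5], "turn": 0, "gripper": 5}]}}

```text
time: 6.5
tool_pos: [533.2, -420.9, 34.3]
tool_rot: [-0.078, 0.997, -0.0, 0.0]
contact_force: [-1.5, 0.1, 4.3]
width: 11.4
gripper_force: 25.0
```

Contact of about 4 N, so it is seated. Release and retreat straight up.

Request:
{"op": "arm_command", "data": {"motion": [{"linear": [0, 0, 0], "turn": 0, "gripper": 24}, {"linear": [0, 0, 0], "turn": 0, "gripper": 24}, {"linear": [0, 0, 0], "turn": 0, "gripper": 24}, {"linear": [0, 0, -10], "turn": 0, "gripper": 24}, {"linear": [0, 0, -40], "turn": 0, "gripper": 24}, {"linear": [0, 0, -80], "turn": 0, "gripper": 30}, {"linear": [0, 0, -80], "turn": 0, "gripper": 30}, {"linear": [0, 0, -80], "turn": 0, "gripper": 30}]}}

```text
time: 7.17
tool_pos: [534.2, -421.7, 117.1]
tool_rot: [-0.078, 0.997, -0.002, 0.002]
contact_force: [-1.0, -0.1, -1.5]
width: 29.8
gripper_force: 0.0
```

```bash
python3 -c "
from h import *
plan(450.4,163.2,110,1.054+np.pi/2)
"
```

```text
t 7.2 pos [ 534.2 -421.7  117.1] closing 1.726 j [-0.74  0.7   1.38  0.    1.06 -2.46] w 29.8 tilt [ 0.004 -0.003 -1.   ]
lin [ -7.8 590.9   4.8] dist 591.0
turn -0.899 rows 7.2 j6 ~ +-:  -2.35
turn 2.243 rows 17.9 j6 ~ +-:  0.8
```

Request:
{"op": "arm_command", "data": {"motion": [{"linear": [-8, 591, 0], "turn": 2.243, "gripper": 45}, {"linear": [-8, 591, 0], "turn": 2.243, "gripper": 45}, {"linear": [-8, 591, 0], "turn": 2.243, "gripper": 45}, {"linear": [-8, 591, 0], "turn": 2.243, "gripper": 45}, {"linear": [-8, 591, 0], "turn": 2.243, "gripper": 45}, {"linear": [-8, 591, 0], "turn": 2.243, "gripper": 45}, {"linear": [-8, 591, 0], "turn": 2.243, "gripper": 45}, {"linear": [-8, 591, 0], "turn": 2.243, "gripper": 45}]}}

```text
time: 7.83
tool_pos: [486.1, -95.9, 113.4]
tool_rot: [0.403, 0.915, -0.0, -0.001]
contact_force: [0.8, 0.1, 0.3]
width: 44.7
gripper_force: 0.0
```

```bash
python3 -c "
from h import *
ctrl.snapshot('top')
plan(450.4,163.2,110,1.054+np.pi/2)
"
```

```text
t 7.9 pos [484.6 -90.9 113.1] closing 0.729 j [-0.28  0.41  1.9   0.    0.83 -1.01] w 44.9 tilt [-0.003  0.002 -1.   ]
lin [212.4 143.7   3.8] dist 256.0
turn 1.245 rows 10.0 j6 ~ +-:  0.77
turn -1.896 rows 15.2 j6 ~ +-:  -2.37
```

Request:
{"op": "arm_command", "data": {"motion": [{"linear": [212, 144, 0], "turn": 1.245, "gripper": 45}, {"linear": [212, 144, 0], "turn": 1.245, "gripper": 45}, {"linear": [212, 144, 0], "turn": 1.245, "gripper": 45}, {"linear": [212, 144, 0], "turn": 1.245, "gripper": 45}, {"linear": [212, 144, 0], "turn": 1.245, "gripper": 45}, {"linear": [212, 144, 20], "turn": 1.245, "gripper": 45}, {"linear": [212, 144, 40], "turn": 1.245, "gripper": 45}, {"linear": [212, 144, 50], "turn": 1.245, "gripper": 45}]}}

```text
time: 8.55
tool_pos: [447.3, 158.5, 62.6]
tool_rot: [0.759, 0.651, -0.0, -0.0]
contact_force: [-0.1, -0.1, -0.5]
width: 44.8
gripper_force: 0.0
```

```bash
python3 -c "
from h import *
ctrl.snapshot('top')
plan(450.4,163.2,12.5,1.054+np.pi/2)
"
```

```text
t 8.6 pos [445.9 157.7  60.2] closing -0.163 j [0.24 0.48 1.97 0.   0.69 0.4 ] w 44.9 tilt [-0.005 -0.001 -1.   ]
lin [ 6.2  3.7 47.6] dist 48.0
turn 0.354 rows 2.8 j6 ~ +-:  0.77
turn -2.788 rows 22.3 j6 ~ +-:  -2.38
```

Request:
{"op": "arm_command", "data": {"motion": [{"linear": [6, 4, 0], "turn": 0.12, "gripper": 45}, {"linear": [6, 4, 0], "turn": 0.24, "gripper": 45}, {"linear": [6, 4, 0], "turn": 0.354, "gripper": 45}, {"linear": [6, 4, 15], "turn": 0.354, "gripper": 45}, {"linear": [6, 4, 30], "turn": 0.354, "gripper": 45}, {"linear": [6, 4, 40], "turn": 0.354, "gripper": 35}, {"linear": [6, 4, 40], "turn": 0.354, "gripper": 35}, {"linear": [6, 4, 40], "turn": 0.354, "gripper": 35}]}}

```text
time: 9.27
tool_pos: [453.3, 160.3, 23.8]
tool_rot: [0.861, 0.509, -0.001, -0.0]
contact_force: [-0.4, -0.9, 0.5]
width: 35.5
gripper_force: 0.0
```

```bash
python3 -c "
from h import *
plan(450.4,163.2,12.5,1.054+np.pi/2)
"
```

```text
t 9.3 pos [453.3 160.3  23.8] closing -0.503 j [ 0.24  0.56  1.96 -0.    0.62  0.75] w 35.5 tilt [-0.001 -0.    -1.   ]
lin [ 1.1 -3.9 11.3] dist 12.0
turn 0.014 rows 0.1 j6 ~ +-:  0.77
turn -3.127 rows 25.0 j6 ~ +-:  -2.37
```

Request:
{"op": "arm_command", "data": {"motion": [{"linear": [1, -4, 0], "turn": 0.014, "gripper": 30}, {"linear": [1, -4, 6], "turn": 0.014, "gripper": 30}, {"linear": [1, -4, 11], "turn": 0.014, "gripper": 25}, {"linear": [1, -4, 11], "turn": 0.014, "gripper": 5}, {"linear": [1, -4, 11], "turn": 0.014, "gripper": 5}, {"linear": [1, -4, 11], "turn": 0.014, "gripper": 5}, {"linear": [1, -4, 11], "turn": 0.014, "gripper": 5}, {"linear": [1, -4, 11], "turn": 0.014, "gripper": 5}], "force": 25}}

```text
time: 9.93
tool_pos: [450.5, 163.5, 13.0]
tool_rot: [0.865, 0.503, 0.0, 0.0]
contact_force: [0.9, -0.1, -1.2]
width: 11.6
gripper_force: 25.0
```

```bash
python3 -c "
from h import *
plan(529.2-27*.151,-393.5+27*.988,110,.152+np.pi/2)"
```

```text
t 9.9 pos [450.5 163.5  13. ] closing -0.518 j [0.25 0.58 1.97 0.   0.59 0.77] w 11.6 tilt [ 0.  0. -1.]
lin [-423.9  327.3  -97. ] dist 544.0
turn 0.901 rows 7.2 j6 ~ +-:  0.71
turn -2.24 rows 17.9 j6 ~ +-:  -2.43
```

Request:
{"op": "arm_command", "data": {"motion": [{"linear": [0, 0, -20], "turn": 0, "gripper": 5}, {"linear": [0, 0, -60], "turn": 0, "gripper": 5}, {"linear": [-15, 10, -97], "turn": 0.05, "gripper": 5}, {"linear": [-424, 327, -97], "turn": 0.17, "gripper": 5}, {"linear": [-424, 327, -97], "turn": 0.29, "gripper": 5}, {"linear": [-424, 327, -97], "turn": 0.41, "gripper": 5}, {"linear": [-424, 327, -97], "turn": 0.53, "gripper": 5}, {"linear": [-424, 327, -97], "turn": 0.65, "gripper": 5}]}}

```text
time: 10.6
tool_pos: [481.0, -62.7, 110.2]
tool_rot: [0.98, 0.197, 0.0, 0.0]
contact_force: [0.6, 0.1, -0.6]
width: 11.8
gripper_force: 25.0
```

```bash
python3 -c "
from h import *
ctrl.snapshot('top')
plan(529.2-27*.151,-393.5+27*.988,110,.152+np.pi/2)"
```

```text
t 10.7 pos [482.5 -68.6 110.5] closing -1.186 j [-0.24  0.41  1.92 -0.    0.81  0.95] w 11.6 tilt [ 0.002 -0.002 -1.   ]
lin [-72.6 292.4   1.2] dist 301.0
turn 0.233 rows 1.9 j6 ~ +-:  0.72
turn -2.908 rows 23.3 j6 ~ +-:  -2.43
```

Request:
{"op": "arm_command", "data": {"motion": [{"linear": [-73, 292, 0], "turn": 0.12, "gripper": 5}, {"linear": [-73, 292, 0], "turn": 0.233, "gripper": 5}, {"linear": [-73, 292, 0], "turn": 0.233, "gripper": 5}, {"linear": [-73, 292, 0], "turn": 0.233, "gripper": 5}, {"linear": [-73, 292, 0], "turn": 0.233, "gripper": 5}, {"linear": [-73, 292, 0], "turn": 0.233, "gripper": 5}, {"linear": [-73, 292, 0], "turn": 0.233, "gripper": 5}, {"linear": [-73, 292, 0], "turn": 0.233, "gripper": 5}]}}

```text
time: 11.32
tool_pos: [528.6, -363.4, 110.0]
tool_rot: [0.997, 0.083, 0.001, 0.001]
contact_force: [0.4, -0.9, -0.8]
width: 11.4
gripper_force: 25.0
```

Request:
{"op": "arm_command", "data": {"motion": [{"linear": [0, 0, 10], "turn": 0, "gripper": 5}, {"linear": [0, 0, 20], "turn": 0, "gripper": 5}, {"linear": [0, 0, 35], "turn": 0, "gripper": 5}, {"linear": [0, 0, 35], "turn": 0, "gripper": 5}]}}

```text
time: 11.65
tool_pos: [527.0, -354.9, 71.3]
tool_rot: [0.996, 0.086, -0.002, -0.002]
contact_force: [-0.8, 1.1, -1.1]
width: 11.9
gripper_force: 25.0
```

```bash
python3 -c "
from h import *
s=ctrl.snapshot('side');save(s,'place2.png',(250,80,350,180),6)
plan(529.2-27*.151,-393.5+27*.988,36,.152+np.pi/2)
p=ctrl.get_state()['tool_pos']
for d in(-55,55):
  print(6*(pix(s,[[p[0]+d*.988,p[1]+d*.151,p[2]-8.5]])-[250,80]))
  print('b',6*(pix(s,[[533.2+d*.988,-420.4+d*.151,26]])-[250,80]))
"
```

```text
t 11.7 pos [ 527.6 -355.4   72.8] closing -1.399 j [-0.67  0.69  1.53  0.    0.93  0.73] w 11.3 tilt [-0.003  0.003 -1.   ]
lin [-4.3 10.9 36.8] dist 39.0
turn 0.02 rows 0.2 j6 ~ +-:  0.74
turn -3.122 rows 25.0 j6 ~ +-:  -2.41
[[403.91050541 273.56667827]]
b [[401.98802067 243.47656083]]
[[181.71911501 270.11940404]]
b [[189.43225243 240.15697922]]
```

View pics/place2.png

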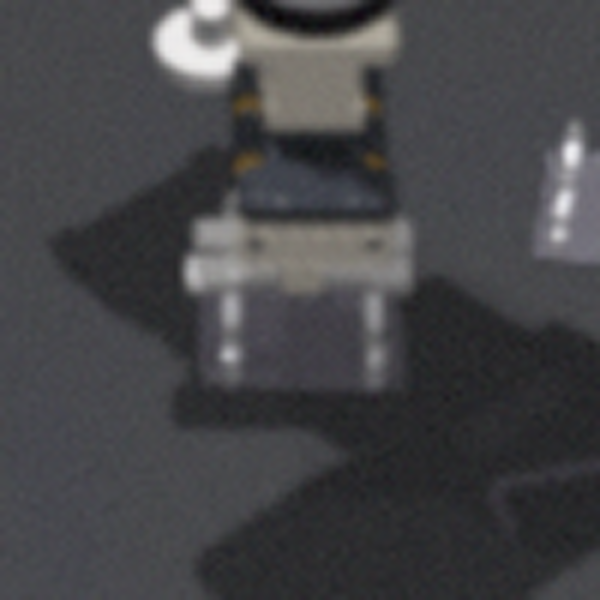

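The side crop shows the second dumb-bell at columns 183–413, row 270, with the first one lying across both bars behind it. The alignment is good; next I move 11 mm sideways and lower.

Request:
{"op": "arm_command", "data": {"motion": [{"linear": [-3, 6, 0], "turn": 0.02, "gripper": 5}, {"linear": [-3, 11, 0], "turn": 0.02, "gripper": 5}, {"linear": [-3, 11, 0], "turn": 0.02, "gripper": 5}, {"linear": [-3, 11, 8], "turn": 0.02, "gripper": 5}, {"linear": [-3, 11, 18], "turn": 0.02, "gripper": 5}, {"linear": [-3, 11, 26], "turn": 0.02, "gripper": 5}, {"linear": [-3, 11, 32], "turn": 0.02, "gripper": 5}, {"linear": [-3, 11, 32], "turn": 0.02, "gripper": 5}]}}

```text
time: 12.37
tool_pos: [526.7, -368.5, 40.9]
tool_rot: [0.997, 0.075, -0.001, -0.001]
contact_force: [0.0, 0.6, -1.0]
width: 11.6
gripper_force: 25.0
```

```bash
python3 -c "
from h import *
ctrl.snapshot('top')
plan(529.2-27*.151+1,-393.5+27*.988,34.8,.152+np.pi/2)
"
```

```text
t 12.4 pos [ 527.  -368.8   41.8] closing -1.421 j [-0.68  0.74  1.52 -0.    0.89  0.74] w 11.8 tilt [-0.001  0.001 -1.   ]
lin [-0.6 -2.1  7. ] dist 7.0
turn -0.002 rows 0.0 j6 ~ +-:  0.74
turn 3.14 rows 25.1 j6 ~ +-:  3.88
```

Request:
{"op": "arm_command", "data": {"motion": [{"linear": [-0.5, -2, 1], "turn": 0, "gripper": 5}, {"linear": [-0.5, -2, 3], "turn": 0, "gripper": 5}, {"linear": [-0.5, -2, 4.5], "turn": 0, "gripper": 5}, {"linear": [-0.5, -2, 6], "turn": 0, "gripper": 5}, {"linear": [-0.5, -2, 7], "turn": 0, "gripper": 5}, {"linear": [-0.5, -2, 7], "turn": 0, "gripper": 5}, {"linear": [-0.5, -2, 7], "turn": 0, "gripper": 5}]}}

```text
time: 13.0
tool_pos: [526.7, -367.4, 36.0]
tool_rot: [0.997, 0.075, 0.0, 0.0]
contact_force: [0.9, 0.8, -1.6]
width: 11.7
gripper_force: 25.0
```

Request:
{"op": "arm_command", "data": {"motion": [{"linear": [0, 0, 0.7], "turn": 0, "gripper": 5}, {"linear": [0, 0, 1.4], "turn": 0, "gripper": 5}, {"linear": [0, 0, 1.8], "turn": 0, "gripper": 5}, {"linear": [0, 0, 1.8], "turn": 0, "gripper": 5}, {"linear": [0, 0, 1.8], "turn": 0, "gripper": 5}]}}

```text
time: 13.42
tool_pos: [526.8, -367.4, 34.9]
tool_rot: [0.997, 0.075, 0.0, 0.0]
contact_force: [-2.1, 1.7, 5.7]
width: 11.6
gripper_force: 25.0
```

Seated at about 6 N. Release and retreat.

Request:
{"op": "arm_command", "data": {"motion": [{"linear": [0, 0, 0], "turn": 0, "gripper": 24}, {"linear": [0, 0, 0], "turn": 0, "gripper": 24}, {"linear": [0, 0, 0], "turn": 0, "gripper": 24}, {"linear": [0, 0, -10], "turn": 0, "gripper": 24}, {"linear": [0, 0, -40], "turn": 0, "gripper": 24}, {"linear": [0, 0, -80], "turn": 0, "gripper": 30}, {"linear": [0, 0, -90], "turn": 0, "gripper": 30}, {"linear": [0, 0, -90], "turn": 0, "gripper": 30}]}}

```text
time: 14.08
tool_pos: [528.2, -368.5, 128.5]
tool_rot: [0.997, 0.075, 0.002, 0.002]
contact_force: [0.3, -0.3, -0.1]
width: 30.2
gripper_force: 0.0
```

```bash
python3 -c "
from h import *
s=ctrl.snapshot('top')
plan(442,8.5,120)
print('obstacles dir: black cyl from cA; marker')
for r in ctrl.cut_out('cylinder_a','top'):
  v,u=np.nonzero(r['mask']);print(r['p'],world(s,np.c_[u,v],50).mean(0).round(1),s['pixels'][v,u].mean().round())
b=pix(s,[[0,0,0]])
print(world(s,[[316/1.4,262/1.4]],50))
"
```

```text
t 14.1 pos [ 527.3 -367.8  126. ] closing -1.421 j [-0.68  0.63  1.48  0.    1.03  0.74] w 30.0 tilt [ 0.003 -0.002 -1.   ]
lin [ -28.  -384.9    5. ] dist 386.0
obstacles dir: black cyl from cA; marker
0.44 [581.  119.4  50. ] 49.0
[[582.27888256 115.4426829   50.        ]]
```

Request:
{"op": "arm_command", "data": {"motion": [{"linear": [-28, -385, 0], "turn": -1.63, "gripper": 60}, {"linear": [-28, -385, 0], "turn": -1.63, "gripper": 60}, {"linear": [-28, -385, 0], "turn": -1.63, "gripper": 60}, {"linear": [-28, -385, 0], "turn": -1.63, "gripper": 60}, {"linear": [-28, -385, 0], "turn": -1.63, "gripper": 60}, {"linear": [-28, -385, 0], "turn": -1.63, "gripper": 60}, {"linear": [-28, -385, 0], "turn": -1.63, "gripper": 60}, {"linear": [-28, -385, 0], "turn": -1.63, "gripper": 60}]}}

```text
time: 14.85
tool_pos: [451.3, -40.4, 123.0]
tool_rot: [0.838, 0.546, -0.001, -0.001]
contact_force: [0.8, 0.3, 0.7]
width: 60.0
gripper_force: 0.0
```

```bash
python3 -c "
from h import *
ctrl.snapshot('top');ctrl.snapshot('top')
plan(442,8.5,100,.21)
"
```

```text
t 14.9 pos [450.5 -37.9 122.8] closing -0.411 j [-0.19  0.33  1.99  0.    0.82  0.22] w 60.2 tilt [-0.004  0.001 -1.   ]
lin [ 39.2 -26.2  22.9] dist 52.0
turn -0.621 rows 5.0 j6 ~ +-:  -0.29
turn 2.52 rows 20.2 j6 ~ +-:  2.85
```

Request:
{"op": "arm_command", "data": {"motion": [{"linear": [39, -26, 10], "turn": -0.12, "gripper": 60}, {"linear": [39, -26, 15], "turn": -0.24, "gripper": 60}, {"linear": [39, -26, 22], "turn": -0.36, "gripper": 60}, {"linear": [39, -26, 22], "turn": -0.48, "gripper": 60}, {"linear": [39, -26, 22], "turn": -0.62, "gripper": 60}, {"linear": [39, -26, 22], "turn": -0.62, "gripper": 60}, {"linear": [39, -26, 22], "turn": -0.62, "gripper": 60}]}}

```text
time: 15.53
tool_pos: [444.9, 3.6, 101.4]
tool_rot: [0.635, 0.773, -0.0, -0.001]
contact_force: [0.8, -1.7, 0.4]
width: 60.0
gripper_force: 0.0
```

```bash
python3 -c "
from h import *
ctrl.snapshot('top')
plan(442,8.5,30,.21)
"
```

```text
t 15.6 pos [445.    3.7 101.6] closing 0.195 j [-0.1   0.36  2.02 -0.    0.76 -0.29] w 59.8 tilt [-0.001  0.    -1.   ]
lin [ 5.3 -1.9 71.6] dist 72.0
turn -0.015 rows 0.1 j6 ~ +-:  -0.3
turn 3.126 rows 25.0 j6 ~ +-:  2.85
```

Request:
{"op": "arm_command", "data": {"motion": [{"linear": [5, -2, 15], "turn": -0.015, "gripper": 60}, {"linear": [5, -2, 40], "turn": -0.015, "gripper": 60}, {"linear": [5, -2, 62], "turn": -0.015, "gripper": 50}, {"linear": [5, -2, 71], "turn": -0.015, "gripper": 45}, {"linear": [5, -2, 71], "turn": -0.015, "gripper": 38}, {"linear": [5, -2, 71], "turn": -0.015, "gripper": 24}, {"linear": [5, -2, 71], "turn": -0.015, "gripper": 24}, {"linear": [5, -2, 71], "turn": -0.015, "gripper": 24}], "force": 40}}

```text
time: 16.25
tool_pos: [442.8, 8.4, 32.1]
tool_rot: [0.628, 0.778, 0.0, 0.001]
contact_force: [-0.5, 0.2, 1.1]
width: 29.5
gripper_force: 40.0
```

```bash
python3 -c "
from h import *
st=ctrl.get_state();print(st['gripper_force'])
plan(505,443.6,120,.21)
"
```

```text
39.99415040016174
t 16.2 pos [442.8   8.4  32.1] closing 0.214 j [-0.09  0.5   2.06 -0.    0.58 -0.3 ] w 29.5 tilt [ 0.001 -0.    -1.   ]
lin [412.1 153.2 -87.9] dist 448.0
turn 0.004 rows 0.0 j6 ~ +-:  0.41
turn -3.138 rows 25.1 j6 ~ +-:  -2.74
```

Request:
{"op": "arm_command", "data": {"motion": [{"linear": [0, 0, -20], "turn": 0, "gripper": 24}, {"linear": [0, 0, -60], "turn": 0, "gripper": 24}, {"linear": [20, 7, -88], "turn": 0, "gripper": 24}, {"linear": [412, 153, -88], "turn": 0, "gripper": 24}, {"linear": [412, 153, -88], "turn": 0, "gripper": 24}, {"linear": [412, 153, -88], "turn": 0, "gripper": 24}, {"linear": [412, 153, -88], "turn": 0, "gripper": 24}, {"linear": [412, 153, -88], "turn": 0, "gripper": 24}]}}

```text
time: 16.92
tool_pos: [474.3, 237.9, 120.1]
tool_rot: [0.628, 0.779, 0.001, 0.0]
contact_force: [1.4, 0.2, -2.2]
width: 29.7
gripper_force: 40.0
```

```bash
python3 -c "
from h import *
ctrl.snapshot('top');ctrl.snapshot('top')
plan(505,443.6,100,.21)
"
```

```text
t 17.0 pos [474.9 240.5 120.1] closing 0.218 j [0.38 0.46 1.8  0.   0.88 0.16] w 29.3 tilt [ 0.003  0.002 -1.   ]
lin [191.7  73.3  20.5] dist 206.0
turn 0.008 rows 0.1 j6 ~ +-:  0.42
turn -3.133 rows 25.1 j6 ~ +-:  -2.72
```

Request:
{"op": "arm_command", "data": {"motion": [{"linear": [192, 73, 0], "turn": 0, "gripper": 24}, {"linear": [192, 73, 0], "turn": 0, "gripper": 24}, {"linear": [192, 73, 0], "turn": 0, "gripper": 24}, {"linear": [192, 73, 0], "turn": 0, "gripper": 24}, {"linear": [192, 73, 20], "turn": 0, "gripper": 24}, {"linear": [192, 73, 40], "turn": 0, "gripper": 24}, {"linear": [192, 73, 40], "turn": 0, "gripper": 24}, {"linear": [192, 73, 40], "turn": 0, "gripper": 24}]}}

```text
time: 17.68
tool_pos: [504.2, 437.8, 78.6]
tool_rot: [0.627, 0.779, -0.001, -0.0]
contact_force: [0.4, -0.2, -2.4]
width: 29.6
gripper_force: 40.0
```

```bash
python3 -c "
from h import *
s=ctrl.snapshot('side');save(s,'cyl1.png',(215,330,305,420),6)
plan(505,443.6,40,.21)
ctrl.snapshot('top')
p=ctrl.get_state()['tool_pos']
f=lambda q:print(6*(pix(s,[q])-[215,330]))
f([p[0],p[1],p[2]-31.5]);f([505,443.6,18]);f([518.4,381,18])
"
```

```text
t 17.7 pos [505.  437.8  79.9] closing 0.214 j [ 0.64  0.73  1.43 -0.    0.99  0.43] w 29.3 tilt [-0.    -0.001 -1.   ]
lin [ 5.6  1.3 39.9] dist 40.0
turn 0.004 rows 0.0 j6 ~ +-:  0.44
turn -3.138 rows 25.1 j6 ~ +-:  -2.7
[[254.79490288 362.70887855]]
[[254.76894923 409.6434167 ]]
[[249.84937563 233.72000245]]
```

View pics/cyl1.png

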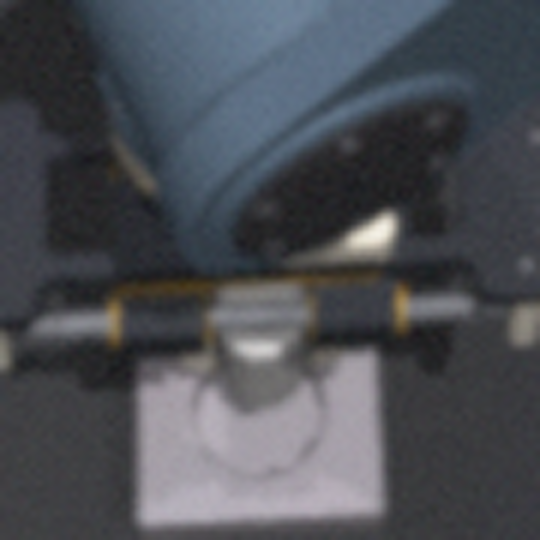

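The side crop shows the near pocket rim centred at about (261,412) and the held cylinder at column 260. The columns agree, and moving 5.6 mm more in y centres it in the pocket.

Request:
{"op": "arm_command", "data": {"motion": [{"linear": [5.5, 1, 0], "turn": 0, "gripper": 24}, {"linear": [5.5, 1, 8], "turn": 0, "gripper": 24}, {"linear": [5.5, 1, 18], "turn": 0, "gripper": 24}, {"linear": [5.5, 1, 28], "turn": 0, "gripper": 24}, {"linear": [5.5, 1, 35], "turn": 0, "gripper": 24}, {"linear": [5.5, 1, 38], "turn": 0, "gripper": 24}, {"linear": [5.5, 1, 38], "turn": 0, "gripper": 24}, {"linear": [5.5, 1, 38], "turn": 0, "gripper": 24}]}}

```text
time: 18.45
tool_pos: [504.7, 444.4, 41.0]
tool_rot: [0.627, 0.779, -0.0, -0.0]
contact_force: [-0.0, -0.4, -2.9]
width: 29.4
gripper_force: 40.0
```

```bash
python3 -c "
from h import *
ctrl.snapshot('top')
plan(505,443.6,37.7,.21)
"
```

```text
t 18.5 pos [504.8 444.6  41.4] closing 0.214 j [0.65 0.79 1.43 0.   0.93 0.44] w 29.0 tilt [ 0.  0. -1.]
lin [-1.  -0.   3.7] dist 4.0
turn 0.004 rows 0.0 j6 ~ +-:  0.44
turn -3.137 rows 25.1 j6 ~ +-:  -2.7
```

Request:
{"op": "arm_command", "data": {"motion": [{"linear": [-0.5, 0, 1], "turn": 0, "gripper": 24}, {"linear": [-0.5, 0, 2], "turn": 0, "gripper": 24}, {"linear": [-0.5, 0, 3], "turn": 0, "gripper": 24}, {"linear": [-0.5, 0, 3.5], "turn": 0, "gripper": 24}, {"linear": [-0.5, 0, 3.5], "turn": 0, "gripper": 24}, {"linear": [-0.5, 0, 3.5], "turn": 0, "gripper": 24}]}}

```text
time: 19.0
tool_pos: [504.9, 444.1, 38.1]
tool_rot: [0.627, 0.779, 0.0, 0.0]
contact_force: [-1.6, -1.1, 4.3]
width: 29.6
gripper_force: 40.0
```

Floor contact (force went from −2.9 to +4.3 N). Release and up.

Request:
{"op": "arm_command", "data": {"motion": [{"linear": [0, 0, 0], "turn": 0, "gripper": 45}, {"linear": [0, 0, 0], "turn": 0, "gripper": 45}, {"linear": [0, 0, 0], "turn": 0, "gripper": 50}, {"linear": [0, 0, -10], "turn": 0, "gripper": 50}, {"linear": [0, 0, -45], "turn": 0, "gripper": 55}, {"linear": [0, 0, -82], "turn": 0, "gripper": 60}, {"linear": [0, 0, -82], "turn": 0, "gripper": 60}, {"linear": [0, 0, -82], "turn": 0, "gripper": 60}]}}

```text
time: 19.67
tool_pos: [505.8, 444.8, 122.6]
tool_rot: [0.627, 0.779, 0.002, 0.001]
contact_force: [0.4, -0.2, -0.4]
width: 59.9
gripper_force: 0.0
```

```bash
python3 -c "
from h import *
ctrl.snapshot('top')
plan(591.9,189.2,110,.21)
"
```

```text
t 19.7 pos [504.9 444.1 120.5] closing 0.214 j [0.65 0.68 1.4  0.   1.06 0.44] w 60.3 tilt [ 0.001  0.001 -1.   ]
lin [-267.6   30.7   10.4] dist 270.0
turn 0.004 rows 0.0 j6 ~ +-:  0.03
turn -3.137 rows 25.1 j6 ~ +-:  -3.11
```

Request:
{"op": "arm_command", "data": {"motion": [{"linear": [-268, 31, 0], "turn": 0, "gripper": 60}, {"linear": [-268, 31, 0], "turn": 0, "gripper": 60}, {"linear": [-268, 31, 0], "turn": 0, "gripper": 60}, {"linear": [-268, 31, 0], "turn": 0, "gripper": 60}, {"linear": [-268, 31, 0], "turn": 0, "gripper": 60}, {"linear": [-268, 31, 0], "turn": 0, "gripper": 60}, {"linear": [-268, 31, 0], "turn": 0, "gripper": 60}, {"linear": [-268, 31, 10], "turn": 0, "gripper": 60}]}}

```text
time: 20.38
tool_pos: [593.6, 184.8, 109.8]
tool_rot: [0.629, 0.777, 0.0, 0.0]
contact_force: [-0.3, 1.5, 0.1]
width: 59.7
gripper_force: 0.0
```

```bash
python3 -c "
from h import *
ctrl.snapshot('top');ctrl.snapshot('top');ctrl.snapshot('top')
plan(591.9,189.2,31,.21)
"
```

```text
t 20.5 pos [590.9 189.  107.9] closing 0.214 j [0.23 0.62 1.56 0.   0.97 0.02] w 59.9 tilt [-0.003 -0.001 -1.   ]
lin [-0.   1.3 76.9] dist 77.0
turn 0.004 rows 0.0 j6 ~ +-:  0.02
turn -3.137 rows 25.1 j6 ~ +-:  -3.12
```

Request:
{"op": "arm_command", "data": {"motion": [{"linear": [0, 1, 20], "turn": 0, "gripper": 60}, {"linear": [0, 1, 45], "turn": 0, "gripper": 60}, {"linear": [0, 1, 66], "turn": 0, "gripper": 50}, {"linear": [0, 1, 76], "turn": 0, "gripper": 45}, {"linear": [0, 1, 76], "turn": 0, "gripper": 38}, {"linear": [0, 1, 76], "turn": 0, "gripper": 24}, {"linear": [0, 1, 76], "turn": 0, "gripper": 24}, {"linear": [0, 1, 76], "turn": 0, "gripper": 24}], "force": 40}}

```text
time: 21.2
tool_pos: [593.4, 189.3, 34.9]
tool_rot: [0.627, 0.779, 0.001, 0.0]
contact_force: [-1.5, 0.9, 1.3]
width: 29.2
gripper_force: 40.0
```

```bash
python3 -c "
from h import *
st=ctrl.get_state();print(st['gripper_force'])
plan(518.4,381,120,.21)
"
```

```text
39.96645390987396
t 21.2 pos [593.4 189.3  34.9] closing 0.215 j [0.23 0.72 1.58 0.   0.84 0.02] w 29.2 tilt [ 0.001  0.    -1.   ]
lin [203.3 -32.4 -85.2] dist 223.0
turn 0.005 rows 0.0 j6 ~ +-:  0.35
turn -3.137 rows 25.1 j6 ~ +-:  -2.79
```

Request:
{"op": "arm_command", "data": {"motion": [{"linear": [0, 0, -20], "turn": 0, "gripper": 24}, {"linear": [0, 0, -60], "turn": 0, "gripper": 24}, {"linear": [10, -2, -85], "turn": 0, "gripper": 24}, {"linear": [203, -32, -85], "turn": 0, "gripper": 24}, {"linear": [203, -32, -85], "turn": 0, "gripper": 24}, {"linear": [203, -32, -85], "turn": 0, "gripper": 24}, {"linear": [203, -32, -85], "turn": 0, "gripper": 24}, {"linear": [203, -32, -85], "turn": 0, "gripper": 24}]}}

```text
time: 21.87
tool_pos: [517.0, 383.5, 119.5]
tool_rot: [0.627, 0.779, 0.001, -0.0]
contact_force: [0.0, -0.8, -2.3]
width: 29.0
gripper_force: 40.0
```

Request:
{"op": "arm_command", "data": {"motion": [{"linear": [0, 0, 0], "turn": 0, "gripper": 24}, {"linear": [0, 0, 20], "turn": 0, "gripper": 24}, {"linear": [0, 0, 35], "turn": 0, "gripper": 24}, {"linear": [0, 0, 35], "turn": 0, "gripper": 24}, {"linear": [0, 0, 35], "turn": 0, "gripper": 24}]}}

```text
time: 22.28
tool_pos: [518.5, 380.1, 83.8]
tool_rot: [0.627, 0.779, -0.0, -0.0]
contact_force: [0.9, -0.2, -2.4]
width: 29.1
gripper_force: 40.0
```

```bash
python3 -c "
from h import *
s=ctrl.snapshot('side');save(s,'cyl2.png',(215,330,305,420),6)
plan(518.4,381,44,.21)
ctrl.snapshot('top')
p=ctrl.get_state()['tool_pos']
f=lambda q:print(6*(pix(s,[q])-[215,330]))
f([p[0],p[1],p[2]-34]);f([505,443.6,56]);f([518.4,381,18])
"
```

```text
t 22.3 pos [519.  380.4  84.6] closing 0.214 j [0.56 0.68 1.5  0.   0.96 0.35] w 28.9 tilt [ 0.001  0.    -1.   ]
lin [ 0.7 -0.5 40.6] dist 41.0
turn 0.004 rows 0.0 j6 ~ +-:  0.35
turn -3.138 rows 25.1 j6 ~ +-:  -2.79
[[245.85992644 196.63830761]]
[[252.70063823 372.03774402]]
[[249.84937563 233.72000245]]
```

View pics/cyl2.png

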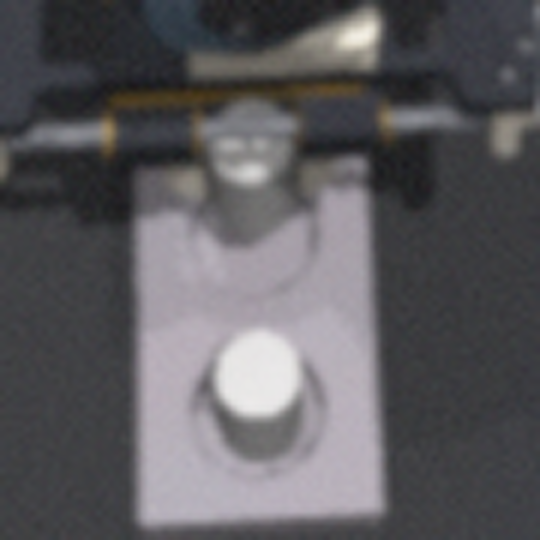

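The crop shows the first cylinder upright in its pocket at (258,400). The second is held at column 252 over the far pocket, centred near (254,240). Lowering.

Request:
{"op": "arm_command", "data": {"motion": [{"linear": [1, -1, 10], "turn": 0, "gripper": 24}, {"linear": [1, -1, 20], "turn": 0, "gripper": 24}, {"linear": [1, -1, 30], "turn": 0, "gripper": 24}, {"linear": [1, -1, 37], "turn": 0, "gripper": 24}, {"linear": [1, -1, 40], "turn": 0, "gripper": 24}, {"linear": [1, -1, 40.5], "turn": 0, "gripper": 24}, {"linear": [1, -1, 40.5], "turn": 0, "gripper": 24}, {"linear": [1, -1, 40.5], "turn": 0, "gripper": 24}]}}

```text
time: 23.05
tool_pos: [517.7, 381.3, 43.5]
tool_rot: [0.627, 0.779, 0.0, 0.0]
contact_force: [-0.0, 0.9, -3.1]
width: 29.0
gripper_force: 40.0
```

Request:
{"op": "arm_command", "data": {"motion": [{"linear": [0, 0, 1], "turn": 0, "gripper": 24}, {"linear": [0, 0, 2], "turn": 0, "gripper": 24}, {"linear": [0, 0, 3], "turn": 0, "gripper": 24}, {"linear": [0, 0, 3], "turn": 0, "gripper": 24}, {"linear": [0, 0, 3], "turn": 0, "gripper": 24}]}}

```text
time: 23.47
tool_pos: [517.6, 381.4, 40.9]
tool_rot: [0.627, 0.779, 0.0, 0.0]
contact_force: [-3.0, -1.2, 6.1]
width: 29.4
gripper_force: 40.0
```

Request:
{"op": "arm_command", "data": {"motion": [{"linear": [0, 0, 0], "turn": 0, "gripper": 45}, {"linear": [0, 0, 0], "turn": 0, "gripper": 45}, {"linear": [0, 0, 0], "turn": 0, "gripper": 50}, {"linear": [0, 0, -10], "turn": 0, "gripper": 50}, {"linear": [0, 0, -45], "turn": 0, "gripper": 55}, {"linear": [0, 0, -85], "turn": 0, "gripper": 55}, {"linear": [0, 0, -85], "turn": 0, "gripper": 45}, {"linear": [0, 0, -85], "turn": 0, "gripper": 40}]}}

```text
time: 24.13
tool_pos: [518.6, 382.0, 128.2]
tool_rot: [0.627, 0.779, 0.002, 0.001]
contact_force: [-0.2, -0.2, -0.2]
width: 45.8
gripper_force: 0.0
```

```bash
python3 -c "
from h import *
ctrl.snapshot('top');
plan(423.9,-167.5,110,1.877+np.pi/2)
"
```

```text
t 24.2 pos [517.7 381.4 126.2] closing 0.214 j [ 0.56  0.63  1.48 -0.    1.03  0.35] w 42.3 tilt [ 0.002  0.001 -1.   ]
lin [-516.4 -208.5   15.5] dist 557.0
turn -0.092 rows 0.7 j6 ~ +-:  -0.75
turn 3.05 rows 24.4 j6 ~ +-:  2.39
```

Request:
{"op": "arm_command", "data": {"motion": [{"linear": [-516, -208, 0], "turn": -0.09, "gripper": 40}, {"linear": [-516, -208, 0], "turn": -0.09, "gripper": 40}, {"linear": [-516, -208, 0], "turn": -0.09, "gripper": 40}, {"linear": [-516, -208, 0], "turn": -0.09, "gripper": 40}, {"linear": [-516, -208, 0], "turn": -0.09, "gripper": 40}, {"linear": [-516, -208, 0], "turn": -0.09, "gripper": 40}, {"linear": [-516, -208, 0], "turn": -0.09, "gripper": 40}, {"linear": [-516, -208, 0], "turn": -0.09, "gripper": 40}]}}

```text
time: 24.85
tool_pos: [460.0, 50.9, 124.3]
tool_rot: [0.592, 0.806, -0.001, -0.001]
contact_force: [0.6, 0.5, -0.0]
width: 40.2
gripper_force: 0.0
```

```bash
python3 -c "
from h import *
ctrl.snapshot('top');ctrl.snapshot('top')
plan(423.9,-167.5,70,1.877+np.pi/2)
"
```

```text
t 24.9 pos [459.8  48.4 124.3] closing 0.3 j [ 0.    0.35  1.97 -0.    0.83 -0.29] w 40.2 tilt [-0.003 -0.001 -1.   ]
lin [-195.7  -97.8   54.5] dist 225.0
turn -0.007 rows 0.1 j6 ~ +-:  -0.78
turn 3.135 rows 25.1 j6 ~ +-:  2.36
```

Request:
{"op": "arm_command", "data": {"motion": [{"linear": [-196, -98, 0], "turn": -0.007, "gripper": 40}, {"linear": [-196, -98, 0], "turn": -0.007, "gripper": 40}, {"linear": [-196, -98, 10], "turn": -0.007, "gripper": 40}, {"linear": [-196, -98, 20], "turn": -0.007, "gripper": 40}, {"linear": [-196, -98, 40], "turn": -0.007, "gripper": 40}, {"linear": [-196, -98, 70], "turn": -0.007, "gripper": 40}, {"linear": [-196, -98, 85], "turn": -0.007, "gripper": 40}, {"linear": [-196, -98, 85], "turn": -0.007, "gripper": 40}]}}

```text
time: 25.62
tool_pos: [424.4, -163.2, 36.6]
tool_rot: [0.59, 0.808, -0.001, -0.003]
contact_force: [-0.4, 0.2, -0.0]
width: 40.1
gripper_force: 0.0
```

```bash
python3 -c "
from h import *
ctrl.snapshot('top');ctrl.snapshot('top');ctrl.snapshot('top')
plan(423.9,-167.5,14,1.877+np.pi/2)
"
```

```text
t 25.8 pos [ 427.  -163.2   40.6] closing 0.312 j [-0.47  0.5   2.02  0.    0.62 -0.78] w 40.0 tilt [-0.  0. -1.]
lin [-3.2 -4.3 26.6] dist 27.0
turn 0.006 rows 0.0 j6 ~ +-:  -0.78
turn -3.136 rows 25.1 j6 ~ +-:  -3.93
```

Request:
{"op": "arm_command", "data": {"motion": [{"linear": [-3, -4, 0], "turn": 0.006, "gripper": 35}, {"linear": [-3, -4, 10], "turn": 0.006, "gripper": 32}, {"linear": [-3, -4, 20], "turn": 0.006, "gripper": 32}, {"linear": [-3, -4, 26], "turn": 0.006, "gripper": 28}, {"linear": [-3, -4, 26], "turn": 0.006, "gripper": 4}, {"linear": [-3, -4, 26], "turn": 0.006, "gripper": 4}, {"linear": [-3, -4, 26], "turn": 0.006, "gripper": 4}, {"linear": [-3, -4, 26], "turn": 0.006, "gripper": 4}], "force": 25}}

```text
time: 26.43
tool_pos: [423.9, -167.9, 14.3]
tool_rot: [0.591, 0.806, 0.0, 0.0]
contact_force: [0.5, -0.6, -0.7]
width: 9.4
gripper_force: 25.0
```

```bash
python3 -c "
from h import *
ctrl.snapshot('top')
st=ctrl.get_state();print(st['gripper_force'])
plan(671,4,120,-.24)
"
```

```text
24.999865740537643
t 26.5 pos [ 423.9 -167.9   14.4] closing 0.305 j [-0.48  0.55  2.03  0.    0.56 -0.78] w 9.5 tilt [ 0. -0. -1.]
lin [  89.6  287.3 -105.6] dist 319.0
turn 0.545 rows 4.4 j6 ~ +-:  0.14
turn -2.596 rows 20.8 j6 ~ +-:  -3.0
```

Request:
{"op": "arm_command", "data": {"motion": [{"linear": [0, 0, -20], "turn": 0, "gripper": 4}, {"linear": [0, 0, -60], "turn": 0, "gripper": 4}, {"linear": [5, 15, -95], "turn": 0.05, "gripper": 4}, {"linear": [90, 287, -105], "turn": 0.17, "gripper": 4}, {"linear": [90, 287, -105], "turn": 0.29, "gripper": 4}, {"linear": [90, 287, -105], "turn": 0.41, "gripper": 4}, {"linear": [90, 287, -105], "turn": 0.53, "gripper": 4}, {"linear": [90, 287, -105], "turn": 0.545, "gripper": 4}]}}

```text
time: 27.15
tool_pos: [604.5, -41.2, 116.8]
tool_rot: [0.789, 0.614, 0.0, 0.0]
contact_force: [-0.2, -0.7, 0.5]
width: 9.4
gripper_force: 25.0
```

```bash
python3 -c "
from h import *
ctrl.snapshot('top');ctrl.snapshot('top')
plan(671,4,60,-.24)
"
```

```text
t 27.2 pos [606.8 -39.6 116.7] closing -0.237 j [-0.14  0.58  1.59  0.    0.96  0.09] w 9.8 tilt [ 0.003  0.    -1.   ]
lin [57.4 52.  56.9] dist 96.0
turn 0.003 rows 0.0 j6 ~ +-:  0.17
turn -3.139 rows 25.1 j6 ~ +-:  -2.97
```

Request:
{"op": "arm_command", "data": {"motion": [{"linear": [57, 52, 0], "turn": 0, "gripper": 4}, {"linear": [57, 52, 0], "turn": 0, "gripper": 4}, {"linear": [57, 52, 10], "turn": 0, "gripper": 4}, {"linear": [57, 52, 35], "turn": 0, "gripper": 4}, {"linear": [57, 52, 60], "turn": 0, "gripper": 4}, {"linear": [57, 52, 80], "turn": 0, "gripper": 4}, {"linear": [57, 52, 80], "turn": 0, "gripper": 4}, {"linear": [57, 52, 80], "turn": 0, "gripper": 4}]}}

```text
time: 27.92
tool_pos: [666.3, -0.1, 35.8]
tool_rot: [0.787, 0.617, -0.001, -0.001]
contact_force: [0.6, -0.6, 0.4]
width: 9.5
gripper_force: 25.0
```

```bash
python3 -c "
from h import *
ctrl.snapshot('top')
s=ctrl.snapshot('side');save(s,'bar.png',(180,170,280,270),6)
plan(671,4,20.4,-.24)
"
```

```text
t 28.0 pos [667.7  -0.   37.9] closing -0.24 j [-0.07  0.78  1.44 -0.    0.91  0.17] w 9.4 tilt [ 0.002 -0.    -1.   ]
lin [ 4.7  2.2 17.5] dist 18.0
turn 0.0 rows 0.0 j6 ~ +-:  0.18
turn -3.141 rows 25.1 j6 ~ +-:  -2.97
```

View pics/bar.png

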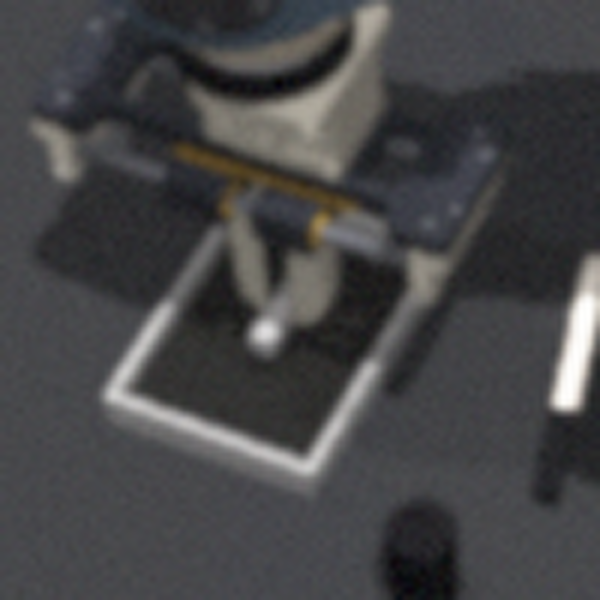

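The bar is held over the middle of the tray floor with its end at (262,338), well clear of the walls. Lowering.

Request:
{"op": "arm_command", "data": {"motion": [{"linear": [3, 2, 5], "turn": 0, "gripper": 4}, {"linear": [3, 2, 10], "turn": 0, "gripper": 4}, {"linear": [3, 2, 13], "turn": 0, "gripper": 4}, {"linear": [3, 2, 15], "turn": 0, "gripper": 4}, {"linear": [3, 2, 15], "turn": 0, "gripper": 4}, {"linear": [3, 2, 15], "turn": 0, "gripper": 4}, {"linear": [3, 2, 15], "turn": 0, "gripper": 4}]}}

```text
time: 28.6
tool_pos: [669.9, 2.7, 21.4]
tool_rot: [0.787, 0.618, 0.0, 0.0]
contact_force: [-0.9, 0.0, -0.4]
width: 9.2
gripper_force: 25.0
```

Request:
{"op": "arm_command", "data": {"motion": [{"linear": [0, 0, 0.7], "turn": 0, "gripper": 4}, {"linear": [0, 0, 1.4], "turn": 0, "gripper": 4}, {"linear": [0, 0, 2], "turn": 0, "gripper": 4}, {"linear": [0, 0, 2], "turn": 0, "gripper": 4}, {"linear": [0, 0, 2], "turn": 0, "gripper": 4}]}}

```text
time: 29.02
tool_pos: [670.0, 2.7, 20.2]
tool_rot: [0.787, 0.618, 0.0, 0.0]
contact_force: [-3.7, 0.8, 7.5]
width: 9.5
gripper_force: 25.0
```

Request:
{"op": "arm_command", "data": {"motion": [{"linear": [0, 0, 0], "turn": 0, "gripper": 26}, {"linear": [0, 0, 0], "turn": 0, "gripper": 26}, {"linear": [0, 0, 0], "turn": 0, "gripper": 26}, {"linear": [0, 0, -10], "turn": 0, "gripper": 26}, {"linear": [0, 0, -45], "turn": 0, "gripper": 26}, {"linear": [0, 0, -85], "turn": 0, "gripper": 26}, {"linear": [0, 0, -120], "turn": 0, "gripper": 26}, {"linear": [0, 0, -160], "turn": 0, "gripper": 26}]}}

```text
time: 29.68
tool_pos: [669.3, 2.8, 181.1]
tool_rot: [0.787, 0.618, -0.0, -0.0]
contact_force: [0.4, -0.1, 0.4]
width: 26.0
gripper_force: 0.0
```

Request:
{"op": "arm_command", "data": {"motion": [{"linear": [40, -240, 0], "turn": 0, "gripper": 26}, {"linear": [40, -240, 0], "turn": 0, "gripper": 26}, {"linear": [40, -240, 0], "turn": 0, "gripper": 26}, {"linear": [40, -240, 0], "turn": 0, "gripper": 26}, {"linear": [40, -240, 0], "turn": 0, "gripper": 26}, {"linear": [40, -240, 0], "turn": 0, "gripper": 26}, {"linear": [40, -240, 0], "turn": 0, "gripper": 26}, {"linear": [40, -240, 0], "turn": 0, "gripper": 26}]}}

```text
time: 30.35
tool_pos: [445.4, 99.1, 180.3]
tool_rot: [0.786, 0.618, 0.001, 0.0]
contact_force: [0.4, -0.8, 0.2]
width: 25.7
gripper_force: 0.0
```

```bash
python3 -c "
from h import *
s=ctrl.snapshot('side');save(s,'end_side.png',f=1.4)
t=ctrl.snapshot('top');save(t,'end_top.png',(330,140,490,260),5)
a=s['pixels'][80:180,250:350];b=s['pixels'][330:420,215:305];b=cv2.resize(b,(100,100));c=s['pixels'][170:270,180:280]
cv2.imwrite('pics/end_c.png',cv2.resize(np.hstack([a,b,c])[:,:,::-1],None,fx=2.66,fy=2.66,interpolation=cv2.INTER_CUBIC))
print(ctrl.get_state()['tool_pos'])
"
```

```text
[447.1157472   98.49873078 180.00273817]
```

View pics/end_side.png

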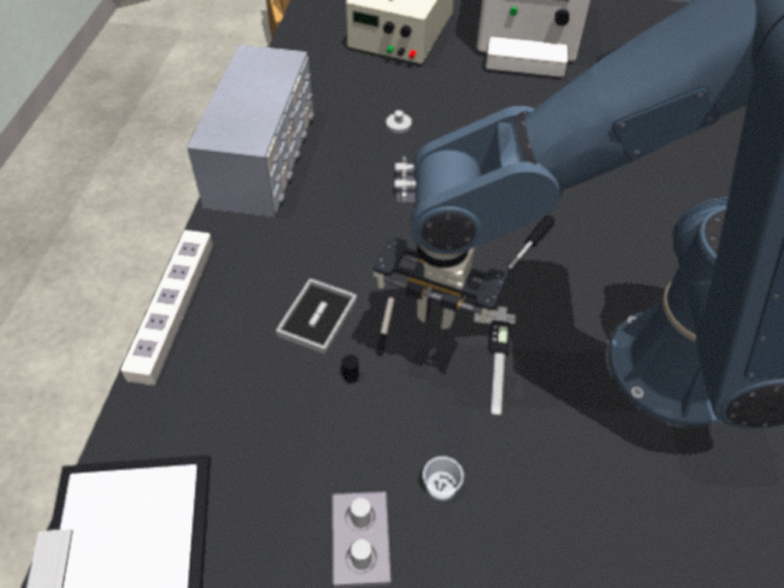

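View pics/end_top.png

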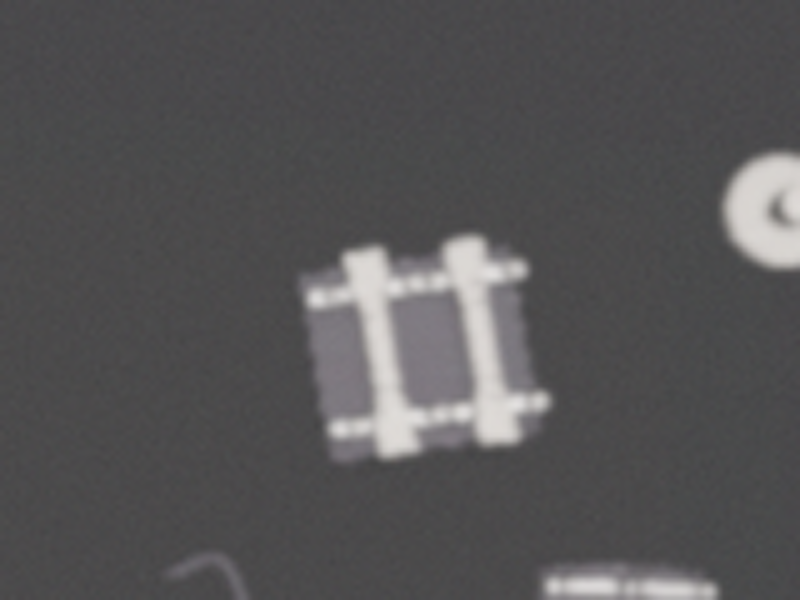

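View pics/end_c.png

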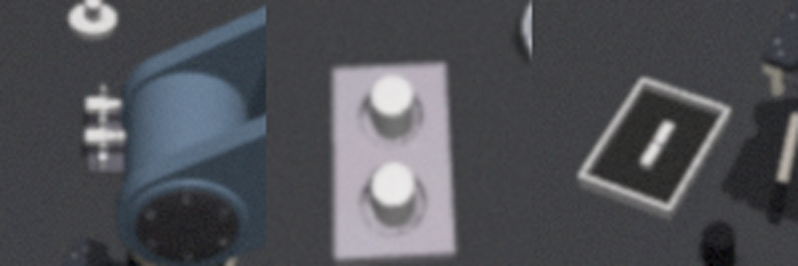

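The final pictures show:
- **Dumb-bells:** both lie across the two bars in separate slots, with equal overhangs (crop rows 250–457 and 237–445).
- **Cylinders:** both stand upright in the block pockets.
- **Bar:** it lies flat in the tray at (318,313).
- **Bystanders:** the marker and cup are where they were.

The arm touches nothing, so I hand it in.

```bash
python3 -c "
from rig import ctrl
print(ctrl.sign_off())"
```

```text
the job is handed in; nothing more can be done
None
```

The job is handed in at about 30 s on the robot's clock: both dumb-bells lie in the rack, both cylinders stand in the block, the notched bar lies in the tray, and the marker and cup were left alone.

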